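Roll a specimen jar up the loading ramp onto the jar roller

TASK

A closed specimen jar is lying on its side on the loading ramp of the bench jar roller, resting against the lip at the ramp's lower end. With your fingertips behind it, gently push it up the ramp and over the first roller until it settles in the cradle between the two rollers, staying with it all the way so that it never runs loose on the ramp. Only push it: never pick the jar up off the ramp, do not disturb the other things on the bench, and finish with the hand clear.

Things in the scene. Friction and masses are not known exactly. Their poses are not given: they have to be found in the camera images.
- roller: White bench-top jar roller, fixed to the bench. Origin on the bench top; x points from the ramp's foot towards the back guard, y to the left across the lane, z up. Two parallel black rubber-covered rollers, 32 mm in diameter, 150 mm long, lie along y with axes at z = 34 mm: the front one (x = +45 mm) is a freely turning idler, the rear one (x = +109 mm) the drive roller, off and stiff.
- cradle (a point): Where the axis of a jar settled between the two rollers passes the middle of the lane: x = +77, y = 0, z = +82 mm in the jar roller's frame. Behind it a steel back guard stands at x = 129 to 133 mm in that frame, up to z = 84 mm, 10 mm clear of a settled jar. The end plates leave a lane 160 mm wide.
- housing (a point): Top centre of the white gear housing at the left end of the rollers, 118 mm (along x) by 84 mm, 87 mm high; it begins 80 mm left of the lane's middle, and a speed knob sticks out 14 mm from its front. The end plate on the other side is 56 mm high.
- ramp: Aluminium sheet ramp, fixed to the front of the jar roller. Origin on the deck's top surface, mid-width, at its upper end, where the deck's plane touches the front roller: x = +42, z = +50 mm in the roller's frame. x points up the slope (0.21 rad), y left, z square off the deck. The deck runs from x = -150 to -4 mm; side flanges at y = +-77 mm stand 14 mm above it.
- lip (a point): Top of the lip across the ramp's lower end, mid-width: x = -151 mm on the ramp, 8 mm above the deck. A jar resting against it has its axis at x = -125 mm, z = 42 mm in the ramp's frame. Pushed up the deck, the jar tips over the top of the front roller when its axis passes x = +12 mm in that frame, and then drops forward into the cradle by itself.
- jar: The jar: smooth amber glass, label, white lid; 84 mm in diameter, 125 mm long (the lid, the last 21 mm, is 80 mm across), 0.35 to 0.7 kg, on its side across the ramp. Origin on its axis at mid-length; y along the axis to the lid, x and z turn as it rolls. Starts resting against the lip, up to 10 mm left or right of the middle. Friction on the ramp about 0.3. Let go on the ramp, it rolls back down.
- vial_a: Bystander: standing glass vial with white cap, 28 mm in diameter, 55 mm high, left of the ramp. Origin under its centre.
- vial_b: Bystander: standing glass vial like the other, right of the ramp. Origin under its centre.
- forceps: Bystander: steel dissecting forceps lying flat on the bench before the ramp's foot, 130 mm long, 8 mm high, 20 mm wide at most. Origin on the bench at mid-length, x along them to the tips.
- dish: Bystander: open glass dish, 90 mm in diameter, 16 mm high, to the right of the ramp. Origin under its centre.
- spare_jar: Bystander: standing glass jar with white lid, 62 mm in diameter, 85 mm high, right of the rollers. Origin under its centre.
- spare_lid: Bystander: white plastic lid lying flat, 66 mm in diameter, 10 mm high, left before the ramp. Origin under its centre.
There are look-alikes about, which are no part of the job. Of the things shaped like the jar, the amber one is meant.

How it is judged:
By the outcome, as a careful person would: the job done as asked, in the order asked, and still so for the second after the job is handed in, with the robot touching nothing.
It also fails if it takes over 35 s, if anything falls off the work surface, if the arm or the gripper's body presses on something with over 40 N, if the wrist force passes 120 N, or if a joint passes its speed limit or range.

ROBOT

A 6-joint arm with a two-finger parallel gripper is mounted at the origin on the work surface. World frame = base frame: x ahead of the robot, y to its left, z up, the work surface at z = 0. Lengths are in mm, angles in rad, forces in N, time in s.
With the tool pointing down it reaches from about 350 to 875 mm from the base axis. Payload 4.2 kg.
Tool frame: the origin (TCP) lies at the very end of the fingers, on their centre line; the grasp point (between the pads) lies 19 mm behind it; z points along the fingers, y is the line along which they close (so a half turn about z gives the same grasp; the last joint's range is limited). The gripper opens to 85 mm and grips with 20 to 120 N. Pads are 22 mm wide; open, the fingers measure 114 mm over their backs; the gripper's body (76 mm by 85 mm) begins 54 mm behind the grasp point. The pads swing forward as they close: fully open they stand 13 mm farther back than shut.
Start: joints at [-1.027, 0.385, 0.008, 0, -1.194, -0.259], TCP at [175.62, -599.797, 192.712] pointing down, gripper open.
Joint ranges: [-3.14, 3.14], [-1.21, 2.06], [-1.07, 1.41], [-3.16, 2.05], [-2.99, -0.16], [-3.1, 3.1]. Speed limits (rad/s): [2.79, 2.79, 3.14, 3.14, 3.14, 3.14].

INTERFACE

Orientations are given as a unit quaternion [x, y, z, w].
In Python, from bench import arm gives the robot as it stands. The module is installed in compiled form; this text tells all that it offers.
- The arm moves only by the tool drive_tool, never from a script. Its argument "targets" is a list of rows, each a list of 5 numbers: the closure, from -1 (fully open) to 1 (shut), then the shift along the tool's x, y, z in mm, then the turn about the tool's z in degrees. In form: [[grip, tx, ty, tz, roll], ...]. A call has 1 to 12 rows; each row is the pose to reach, as a shift and turn from the pose commanded when the call began, along the tool's axes at that moment; what a row does not reach only later rows make up. A row lasts 1/10 s, in which the tool goes at most 50 mm and 8.59 degrees, less where a joint would pass 70% of its speed; a pose out of reach is approached as far as the arm can. A call with a gripper value outside its range is refused whole. The fingers move at their own pace and stop on an object; the grip force is fixed at half the most. Time passes only in rows, so rows that repeat a pose let the fingers close. It gives the time, the measured TCP pose, the force, the opening and the grip force at its end, in the units of the state.
- arm.read_state(): the state, without advancing time (a new reading comes with each control period).
- arm.get_image(name): name is "side" or "top" or "wrist"; returns the picture (420x560x3 uint8, blue, green, red); there is no depth.
- arm.camera_params(name): a dict with "fov_y" (degrees; the focal length in pixels is half the picture's height over the tangent of half this angle, whatever the lens; pixels are square), "cx", "cy" (the principal point, pixels), "rvec" (rotation vector, rad) and "tvec" (3), from world to camera coordinates, as OpenCV has them; the wrist camera has in their place "tool_from_camera" (4x4, takes a point from camera to tool coordinates, whose origin is the TCP and whose axes are the flange's). Camera axes: x right, y down, z forward; pixel columns grow to the right and rows downward; lengths in mm; the calibration is good to about 2 mm. A picture is of the moment at which its call begins: read the wrist's pose just before it. camera_params takes no time and is no camera call.
- arm.job_done(): hands the job in; it is judged then, once.
The state is a dict: "clock": time; "joints": joint angles; "joint_vel": joint speeds; "joint_efforts": joint torques, N m; "position": TCP position; "ee_rot": TCP orientation; "contact_force": force on the tool from outside, world axes, zero at the start; "wrist_torque": the same for the moment, N m; "gripper_width": finger opening in mm; "grasp_force": force on a finger pad.
Only numpy, scipy, OpenCV 4.12 (cv2) and the standard library are available. Lean on these libraries where they do the work, as an engineer would, in place of code of your own. Each camera call takes 0.05 s, during which the arm holds its last target. There are 200 camera calls.

## Working session

There is one attempt and no reset: what is moved stays moved. The work goes in short steps, Python scripts to look and compute and a tool call to move; the robot and the scene stay as the last step left them, time stands still between calls to the robot, and variables do not carry over. Pictures are saved under pics/ and viewed, at most 10 in all, crops included, and the job is handed in when it is done.

Besides the shell and the picture viewer there is one more tool, called as a command line: name --pt "numbers of a row" for each row, then --argument value for the rest. drive_tool: Moves the arm, as the interface text tells. Its arguments: {"type":"object","properties":{"targets":{"type":"array","items":{"type":"array","items":{"type":"number"}}}},"required":["targets"]}

```bash
mkdir -p pics
python3 - <<'E'
from bench import arm
import cv2
s=arm.read_state();print(s)
for n in("side","top"):
    cv2.imwrite(f"pics/{n}0.png",arm.get_image(n));print(n,arm.camera_params(n))
print(arm.camera_params("wrist"))
E
```

```text
{'clock': 0.0, 'joints': array([-1.02740984e+00,  3.85581492e-01,  6.60908392e-03, -5.25750784e-04,
       -1.19400059e+00, -2.58588709e-01]), 'joint_vel': array([-0.00063103, -0.00158593, -0.0010889 , -0.00023097, -0.00078434,
       -0.00093122]), 'joint_efforts': array([-8.30057361e-04, -3.92287874e+01,  1.88397700e+01,  4.18613791e+00,
       -4.67050209e-03,  6.64499368e-06]), 'position': array([ 175.42425867, -599.16754194,  191.5961112 ]), 'ee_rot': array([-1.41822035e-01,  9.89891543e-01,  1.09737473e-03, -1.99860774e-04]), 'contact_force': array([ 0.30066757, -0.58145328, -0.32035845]), 'wrist_torque': array([ 0.07487592,  0.0064848 , -0.00349835]), 'grasp_force': 0.0, 'gripper_width': 85.40251952964618}
side {'fov_y': 56.13334168651713, 'cx': 275.91342636802625, 'cy': 209.00334256018309, 'rvec': array([ 0.44584605, -2.5656794 ,  1.43369849]), 'tvec': array([480.55306821, 166.7281179 , 685.04001034])}
top {'fov_y': 49.972777059612724, 'cx': 279.4257649835459, 'cy': 209.7855195858269, 'rvec': array([ 2.03648092, -2.18109857,  0.24512244]), 'tvec': array([ 28.20478681, 535.18473203, 870.69262985])}
{'fov_y': 67.48824225188963, 'cx': 285.35903440137747, 'cy': 215.7500668786568, 'tool_from_camera': array([[ 9.21165065e-04, -9.60366741e-01, -2.78738001e-01,
         6.92729528e+01],
       [ 9.99999572e-01,  9.08107386e-04,  1.75966461e-04,
        -1.83261217e-02],
       [ 8.41317010e-05, -2.78738044e-01,  9.60367167e-01,
        -1.79070381e+02],
       [ 0.00000000e+00,  0.00000000e+00,  0.00000000e+00,
         1.00000000e+00]])}
```

View pics/side0.png

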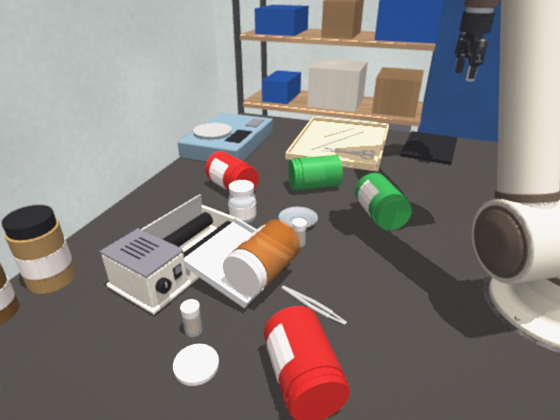

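View pics/top0.png

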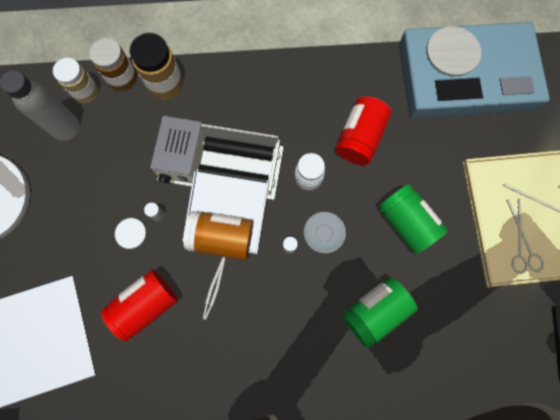

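The lying jar-shaped candidates in the top view are amber (220,235), red (362,130) and (139,305), and green (412,218) and (380,312). The amber one at (220,235) fits: it lies on the ramp and has a white lid on its left end. The standing brown bottles at the top left are neither lying nor on the ramp. I'll confirm this in a crop.

```bash
cat > h.py <<'E'
from bench import arm
import numpy as np, cv2
def K(p): 
    f=210/np.tan(np.radians(p["fov_y"]/2)); return np.array([[f,0,p["cx"]],[0,f,p["cy"]],[0,0,1]])
def cast(n,uv,z):
    p=arm.camera_params(n);R=cv2.Rodrigues(p["rvec"])[0];c=-R.T@p["tvec"]
    d=R.T@np.linalg.solve(K(p),[*uv,1]);return c+d*(z-c[2])/d[2]
def proj(n,X):
    p=arm.camera_params(n);return cv2.projectPoints(np.float64(X).reshape(-1,3),p["rvec"],p["tvec"],K(p),None)[0].reshape(-1,2)
E
python3 - <<'E'
import cv2
from h import *
a=cv2.imread("pics/top0.png")[110:270,130:340];cv2.imwrite("pics/c1.png",cv2.resize(a,None,fx=3.7,fy=3.7,interpolation=cv2.INTER_CUBIC))
im=cv2.imread("pics/top0.png")
hsv=cv2.cvtColor(im,cv2.COLOR_BGR2HSV)
m=cv2.inRange(hsv,(8,120,60),(22,255,255));m[:200]=0
n,l,s,c=cv2.connectedComponentsWithStats(m);i=1+s[1:,4].argmax();print(s[i],c[i])
print(cv2.minAreaRect(np.argwhere(l==i)[:,::-1].astype(np.float32)), cast("top",c[i],100))
E
```

```text
[ 194  213   58   47 1943] [222.11065363 237.83118888]
((222.18919372558594, 235.8648681640625), (54.58046340942383, 40.44215393066406), 9.462322235107422) [478.62435831 107.18858503 100.        ]
```

View pics/c1.png

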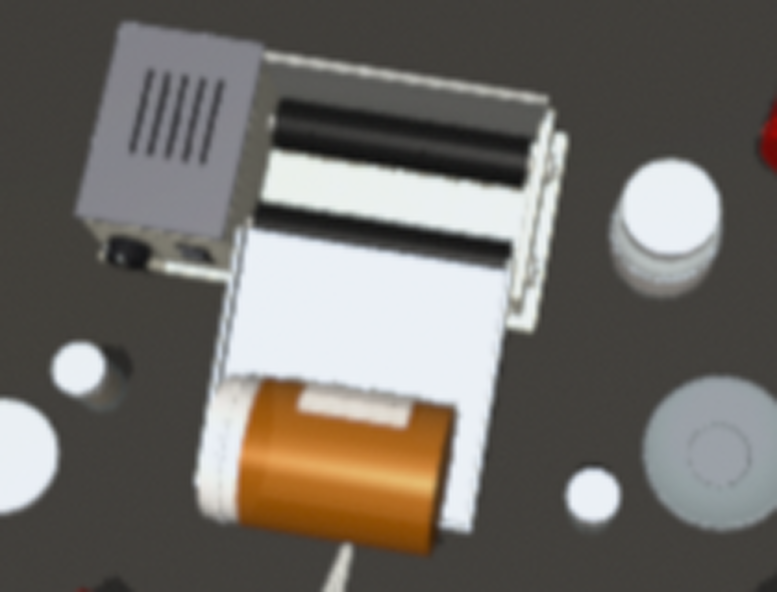

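Run:
```python
from h import *
from scipy.optimize import least_squares
P=lambda u,v,z:cast("top",(130+u/3.7,110+v/3.7),z)
hs=[P(*q,87) for q in((120,22),(265,42),(225,235),(77,213))]
print("housing",np.round(hs))
yw=lambda a,b:np.arctan2(*((b-a)[1::-1]))-0
gl,gr=P(265,55,84),P(548,98,84); rl,rr=P(278,108,50),P(528,148,50)
fl,fr=P(248,228,49),P(508,265,49)
for n,a,b in(("guard",gr,gl),("rear",rr,rl),("deck",fr,fl),("hf",hs[2],hs[3]),("hb",hs[1],hs[0])):
    d=b-a;print(n,a.round(),b.round(),np.hypot(*d[:2]).round(1),"yaw",np.arctan2(-d[0],d[1]).round(3))
for a,b in((hs[2],hs[1]),(hs[3],hs[0])):
    d=b-a;print(np.hypot(*d[:2]).round(1),"yaw",np.arctan2(d[1],d[0]).round(3))
# bearing fit: deck corners (x38,y+-77,z49), guard right corner y=-80?, housing right edge y=80, lower deck right corner
print("lowright",P(470,530,18))
# 3D points roller frame ; NaN-free reprojection
obj=np.array([[38,75,49],[38,-75,49],[131,-80,84.]]);px=np.array([[248,228],[508,265],[548,98]])/3.7+[130,110]
W=lambda p,o:np.c_[p[0]+o[:,0]*np.cos(p[2])-o[:,1]*np.sin(p[2]),p[1]+o[:,0]*np.sin(p[2])+o[:,1]*np.cos(p[2]),o[:,2]]
r=least_squares(lambda p:(proj("top",W(p,obj))-px).ravel(),[580,110,-.1]);print(r.x,r.fun.round(1))
# jar silhouettes ends in crop
a=-.21
for y in(0,):
  ax=[42-125*np.cos(.21)-42*np.sin(.21),y,50-125*np.sin(.21)+42*np.cos(.21)];print("jar axis roller",ax,"world",W(r.x,np.array([ax])), "cradle",W(r.x,np.array([[77,0,82.]])))
z=ax[2]
print("jar ends",P(207,448,z),P(446,482,z))
for n,u,v,h in(("vialA",79,368,55),("vialB",593,495,55),("forc",348,548,8)):print(n,P(u,v,h))
for u,v in((223,257),(207,318)):print("forceps",cast("top",(u,v),8))
print("lid",cast("top",(130,233),10))
```

```text
housing [[747. 223.  87.]
 [730. 141.  87.]
 [617. 167.  87.]
 [636. 248.  87.]]
guard [687. -16.  84.] [723. 142.  84.] 162.2 yaw -0.228
rear [670.  -3.  50.] [705. 141.  50.] 148.0 yaw -0.235
deck [601.  13.  49.] [633. 160.  49.] 151.1 yaw -0.215
hf [617. 167.  87.] [636. 248.  87.] 83.1 yaw -0.221
hb [730. 141.  87.] [747. 223.  87.] 83.4 yaw -0.213
115.2 yaw -0.223
114.6 yaw -0.22
lowright [454.47451566  44.34634911  18.        ]
[ 5.79343833e+02  9.44670689e+01 -2.38109471e-01] [ 0.9 -0.5  0.1  1.  -1.  -0.5]
jar axis roller [np.float64(-89.00918013405472), 0, np.float64(65.01981093765178)] world [[492.84599157 115.46129576  65.01981094]] cradle [[654.17132601  76.30539766  82.        ]]
jar ends [503.31928033 183.69300763  65.01981094] [475.59600881  54.12365173  65.01981094]
vialA [555.53644408 255.98464528  55.        ]
vialB [464.42321108 -25.76282131  55.        ]
forc [450.18673372 115.30354252   8.        ]
forceps [452.69980205 117.4417421    8.        ]
forceps [328.75806449 155.68052471   8.        ]
lid [517.70890839 314.25085549  10.        ]
```

The crop confirms it: an amber jar with a white lid on the left, lying on the ramp against the lip. Its axis is at about (490,118,65) and the lane yaw is about -0.222. I'll approach high, taking a wide arc round the base.

drive_tool --pt "0 -267 181 0 8" --pt "0 -267 181 0 16" --pt "0 -267 181 0 24" --pt "0 -267 181 0 29" --pt "0 -267 181 0 29" --pt "0 -267 181 0 29" --pt "0 -438 636 0 29" --pt "0 -438 636 0 29" --pt "0 -438 636 0 29" --pt "0 -438 636 0 29" --pt "0 -438 636 0 29" --pt "0 -438 636 0 29"

```text
clock: 1.3
position: [394.8, -72.0, 192.7]
ee_rot: [0.111, 0.994, 0.0, 0.0]
contact_force: [1.0, -0.6, 0.8]
gripper_width: 42.5
grasp_force: 0.0
```

drive_tool --pt "0 0 0 0 0"

```text
clock: 1.4
position: [395.8, -69.1, 192.9]
ee_rot: [0.106, 0.994, 0.001, 0.001]
contact_force: [0.1, -0.1, -0.3]
gripper_width: 42.5
grasp_force: 0.0
```

drive_tool --pt "0 22 203 0 0.6" --pt "0 22 203 0 0.6" --pt "0 22 203 0 0.6" --pt "0 22 203 0 0.6" --pt "0 22 203 0 0.6" --pt "0 22 203 0 0.6"

```text
clock: 2.0
position: [418.1, 129.5, 192.1]
ee_rot: [0.115, 0.993, -0.001, -0.001]
contact_force: [-0.3, -0.8, -0.0]
gripper_width: 42.8
grasp_force: 0.0
```

Run:
```python
from h import *
s=arm.read_state();print(s["clock"],s["position"],s["ee_rot"]);im=arm.get_image("wrist");cv2.imwrite("pics/w1.png",im)
np.save("w1.npy",np.r_[s["position"],s["ee_rot"]])
```

```text
2.0 [418.11828976 129.48731718 192.11787279] [ 1.14761866e-01  9.93392665e-01 -5.26803540e-04 -6.70125805e-04]
```

View pics/w1.png

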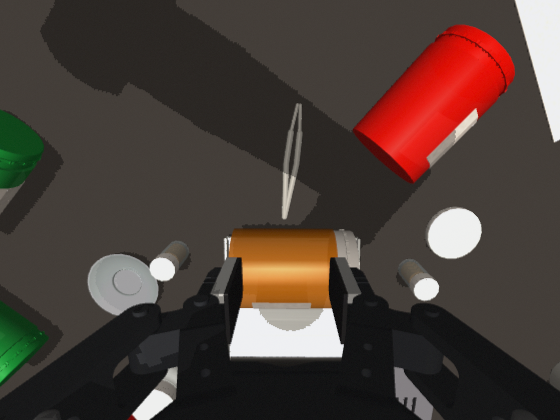

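The wrist view shows the jar spanning columns 228–360, with its near edge at row 228 and its lid on the right. The forceps end is at (285,217), clear of it. I'll cast these to positions.

Run:
```python
from h import *
from scipy.spatial.transform import Rotation as R
w=np.load("w1.npy");p=arm.camera_params("wrist");T=p["tool_from_camera"];r=R.from_quat(w[3:]).as_matrix()
c=w[:3]+r@T[:3,3]
def ray(u,v,z):
    d=r@T[:3,:3]@np.linalg.solve(K(p),[u,v,1]);return c+d*(z-c[2])/d[2]
def tool(X):return r.T@(X-w[:3])
for n,u,v,z in(("bottom end",229,250,65),("lid end",360,258,65),("near edge l",240,228,65),("near edge r",335,230,65),("deckTL",230,357,49),("deckTR",344,357,49),("flangeL",226,240,30),("flangeR",361,240,30)):
    X=ray(u,v,z);print(n,X.round(1),"tool",tool(X).round(1))
```

```text
bottom end [460.   59.8  65. ] tool [-56.8 -58.2 127.1]
lid end [500.  191.9  65. ] tool [-65.7  79.6 126.9]
near edge l [439.2  77.4  65. ] tool [-32.6 -45.7 127.1]
near edge r [463.4 171.9  65. ] tool [-34.6  51.8 127. ]
deckTL [601.8  17.6  49. ] tool [-204.5  -66.9  143. ]
deckTR [633.4 153.7  49. ] tool [-204.2   72.9  142.8]
flangeL [459.7  49.9  30. ] tool [-58.8 -67.8 162.1]
flangeR [495.1 201.9  30. ] tool [-58.6  88.2 161.9]
```

drive_tool --pt "0 0 7 50 0" --pt "0 0 7 100 0" --pt "0 0 7 135 0" --pt "0 0 7 147 0" --pt "0 0 7 147 0" --pt "0 0 7 147 0"

```text
clock: 2.65
position: [420.5, 134.8, 46.2]
ee_rot: [0.117, 0.993, 0.0, 0.0]
contact_force: [-0.2, -0.2, -0.2]
gripper_width: 42.8
grasp_force: 0.0
```

drive_tool --pt "0 -6 0 0 0" --pt "0 -12 0 0 0" --pt "0 -16 0 0 0" --pt "0 -16 0 0 0"

```text
clock: 3.05
position: [436.5, 132.3, 46.2]
ee_rot: [0.116, 0.993, 0.001, 0.001]
contact_force: [0.1, -0.1, 0.8]
gripper_width: 42.9
grasp_force: 0.0
```

drive_tool --pt "0 -2 0 0 0" --pt "0 -4 0 0 0" --pt "0 -6 0 -1 0" --pt "0 -9 0 -1 0" --pt "0 -12 0 -2 0" --pt "0 -12 0 -2 0"

```text
clock: 3.65
position: [447.7, 129.5, 47.8]
ee_rot: [0.116, 0.993, 0.0, 0.0]
contact_force: [-0.3, -0.1, 0.5]
gripper_width: 42.8
grasp_force: 0.0
```

Run:
```python
from h import *
s=arm.read_state();print(s["clock"],s["position"],s["contact_force"])
b=arm.get_image("side")[150:350,90:400];cv2.imwrite("pics/s2.png",cv2.resize(b,None,fx=2.5,fy=2.5,interpolation=cv2.INTER_CUBIC))
```

```text
3.65 [447.7482051  129.47112209  47.82304441] [-0.25500942 -0.05455604  0.49952046]
```

View pics/s2.png

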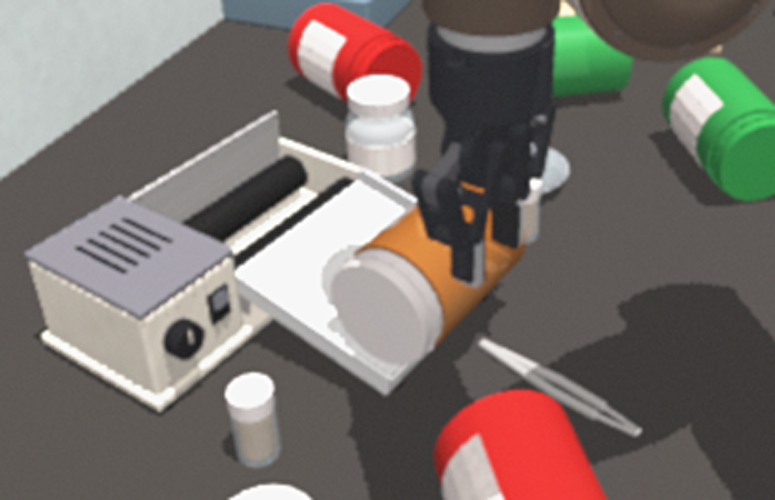

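The fingers stand just behind the jar at about axis height, in the lane, with the forceps clear. There's no contact yet.

drive_tool --pt "0 -3 0 -1 0" --pt "0 -6 0 -1 0" --pt "0 -6 0 -1 0"

```text
clock: 4.0
position: [453.0, 128.0, 49.1]
ee_rot: [0.116, 0.993, -0.0, -0.0]
contact_force: [-2.5, 1.1, 3.3]
gripper_width: 42.5
grasp_force: 2.3
```

drive_tool --pt "0 -3 0 -1 0" --pt "0 -6 0 -1 0" --pt "0 -6 0 -1 0"

```text
clock: 4.3
position: [458.2, 126.8, 51.8]
ee_rot: [0.116, 0.993, -0.0, -0.001]
contact_force: [-10.9, 2.8, 18.3]
gripper_width: 42.9
grasp_force: 10.6
```

Run:
```python
from h import *
s=arm.read_state();print(s["clock"],s["position"],s["contact_force"],s["wrist_torque"])
b=arm.get_image("side")[170:310,190:350];cv2.imwrite("pics/s3.png",cv2.resize(b,None,fx=4,fy=4,interpolation=cv2.INTER_CUBIC))
t=arm.get_image("top");cv2.imwrite("pics/t3.png",t)
# predicted px of TCP at present and of jar axis at lid end
print("tcp side",(proj("side",s["position"])-[190,170])*4)
u=np.array([.975,-.22,0]);l=np.array([.22,.975,0])
A=np.array([490,118,65.])
for k in(-62.5,62.5):
  print(k,"axis",(proj("side",A+k*l)-[190,170])*4,"rear",(proj("side",A+k*l-42*u)-[190,170])*4,"top",(proj("side",A+k*l+[0,0,42])-[190,170])*4)
```

```text
4.3 [458.2030101  126.75126431  51.78441319] [-10.86178625   2.81874909  18.30976483] [ 0.71371651  2.99820628 -0.1020596 ]
tcp side [[358.30825838 395.14356155]]
-62.5 axis [[371.15309322 274.16812119]] rear [[448.99310192 302.92648235]] top [[371.86104333 199.57954518]]
62.5 axis [[213.08705137 423.8062604 ]] rear [[297.15176782 461.17545082]] top [[208.38413841 343.82933756]]
```

View pics/s3.png

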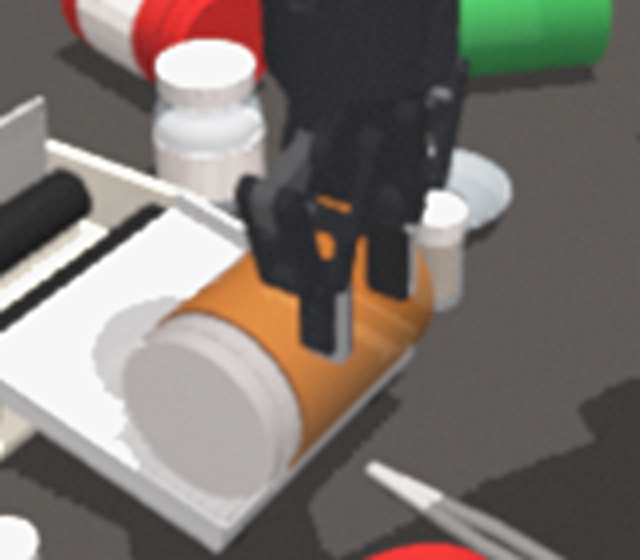

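The fingertips sit high, on the jar's upper rear surface (left tip at crop (330,355)). Half-open fingers end noticeably above the nominal TCP. The lid centre at (215,415) shows the jar still at the lip, so I'll back off gently and estimate the tip height.

drive_tool --pt "0 2 0 -1 0" --pt "0 5 0 -1 0" --pt "0 8 0 -1 0" --pt "0 12 0 0 0" --pt "0 20 0 0 0" --pt "0.2 26 0 0 0" --pt "0.6 30 0 0 0" --pt "0.8 30 0 0 0" --pt "0.8 30 0 0 0"

```text
clock: 5.3
position: [429.8, 133.7, 49.8]
ee_rot: [0.115, 0.993, 0.0, 0.0]
contact_force: [-1.0, -0.8, -0.4]
gripper_width: 8.8
grasp_force: 0.0
```

Run:
```python
from h import *
l=np.array([.22,.975,0]);u=np.array([.975,-.22,0]);t=np.array([458.2,126.8,51.8])
for z in(0,8,13,20,25,30):
    print(z,(proj("side",[t+27*l+[0,0,z],t+27*l-11*u+[0,0,z],t-27*l+[0,0,z]])-[190,170]).round(1)*4)
s=arm.read_state();print(s["clock"],s["position"],s["contact_force"],s["gripper_width"])
b=arm.get_image("side")[170:310,190:390];cv2.imwrite("pics/s4.png",cv2.resize(b,None,fx=4,fy=4,interpolation=cv2.INTER_CUBIC))
print((proj("side",s["position"])-[190,170])*4)
```

```text
0 [[324.4 430.4]
 [346.4 439.6]
 [390.  362. ]]
8 [[324.4 416. ]
 [346.4 425.2]
 [390.4 348. ]]
13 [[324.4 406.8]
 [346.4 416. ]
 [390.4 339.2]]
20 [[324.4 394. ]
 [346.4 403.2]
 [390.8 326.8]]
25 [[324.  384.4]
 [346.4 393.6]
 [390.8 317.6]]
30 [[324.  375.2]
 [346.4 384.4]
 [391.2 308.4]]
5.3 [429.77595052 133.67856137  49.83106669] [-0.99325477 -0.77365108 -0.35782268] 8.801320553723482
[[415.48811465 423.15505503]]
```

View pics/s4.png

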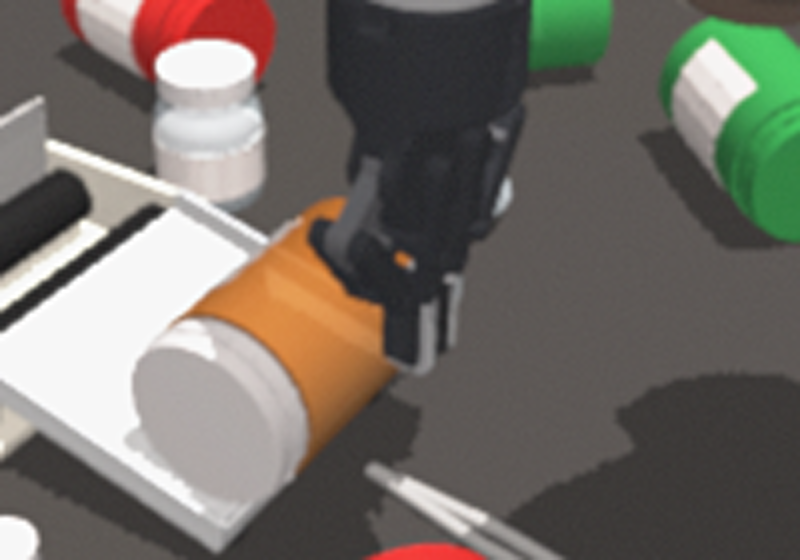

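Run:
```python
from h import *
print("start tcp",proj("side",[175.6,-599.8,192.7]),proj("side",[175.6,-599.8,222.7]))
print("forceps end",(proj("side",[452.7,117.4,8])-[190,170])*4, "vialA top",proj("side",[555.5,256,55]),"spare lid",proj("side",[517.7,314,10]))
s=arm.read_state()["position"]
for z in(0,10,20,30,40):print(z,(proj("side",s+[0,0,z])-[190,170])*4)
```

```text
start tcp [[458.74659352  94.50573748]] [[461.34408655  83.71790188]]
forceps end [[376.17105894 459.41621214]] vialA top [[192.90872124 304.61721429]] spare lid [[198.97724098 360.39891539]]
0 [[415.22304817 423.11829407]]
10 [[415.74842339 405.19690573]]
20 [[416.28207069 386.99334306]]
30 [[416.82418701 368.50088888]]
40 [[417.37497556 349.7126111 ]]
```

Two pictures and the contact agree that the visible tips are about 30–35 mm above the reported TCP, while the bench objects match the calibration. I'll go lower, to reported z≈17, and approach again.

drive_tool --pt "0.4 6 0 5 0" --pt "0.4 6 0 20 0" --pt "0.4 6 0 33 0" --pt "0.4 6 0 33 0" --pt "0.4 0 0 33 0" --pt "0.4 -6 0 33 0" --pt "0.4 -10 0 33 0" --pt "0.4 -10 0 33 0"

```text
clock: 6.15
position: [440.5, 131.4, 17.2]
ee_rot: [0.116, 0.993, 0.0, 0.001]
contact_force: [0.3, 0.6, 0.6]
gripper_width: 25.5
grasp_force: 0.0
```

Run:
```python
from h import *
s=arm.read_state();print(s["clock"],s["position"],s["contact_force"],s["gripper_width"])
b=arm.get_image("side")[170:310,190:390];cv2.imwrite("pics/s5.png",cv2.resize(b,None,fx=4,fy=4,interpolation=cv2.INTER_CUBIC))
```

```text
6.15 [440.52986934 131.38079502  17.15280743] [0.25667405 0.60025277 0.5844042 ] 25.45413057634919
```

View pics/s5.png

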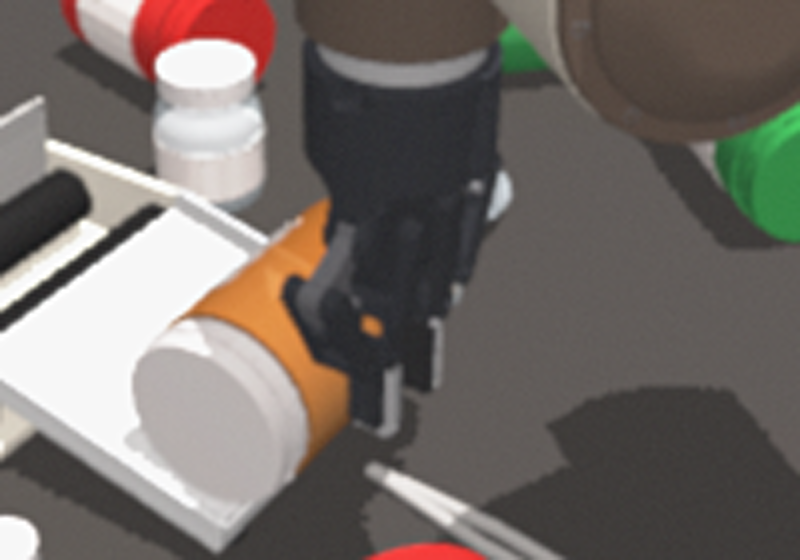

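The tips (left one at (380,432)) are now properly behind the jar, below axis height. Pushing gently.

drive_tool --pt "0.4 -3 0 0 0" --pt "0.4 -6 0 0 0" --pt "0.4 -8 0 -0.5 0" --pt "0.4 -10 0 -1 0" --pt "0.4 -12 0 -1 0"

```text
clock: 6.7
position: [450.7, 128.1, 17.7]
ee_rot: [0.116, 0.993, -0.0, -0.0]
contact_force: [-4.2, 0.5, 2.7]
gripper_width: 25.9
grasp_force: 2.2
```

drive_tool --pt "0.4 -3 0 -0.5 0" --pt "0.4 -6 0 -1 0" --pt "0.4 -9 0 -2 0" --pt "0.4 -12 0 -2.5 0"

```text
clock: 7.1
position: [463.1, 125.6, 20.3]
ee_rot: [0.116, 0.993, -0.0, -0.0]
contact_force: [-4.5, 1.1, 2.8]
gripper_width: 25.8
grasp_force: 2.2
```

Steady contact: about 4.5 N horizontally, and the jar is moving. Continuing up the slope.

drive_tool --pt "0.4 -4 0 -1 0" --pt "0.4 -8 0 -1.7 0" --pt "0.4 -12 0 -2.6 0" --pt "0.4 -16 0 -3.4 0" --pt "0.4 -20 0 -4.3 0" --pt "0.4 -24 0 -5.1 0" --pt "0.4 -28 0 -6 0" --pt "0.4 -32 0 -6.8 0" --pt "0.4 -36 0 -7.7 0" --pt "0.4 -40 0 -8.5 0"

```text
clock: 8.1
position: [502.0, 116.4, 28.8]
ee_rot: [0.116, 0.993, -0.0, -0.0]
contact_force: [-4.1, 1.2, 2.6]
gripper_width: 25.5
grasp_force: 2.3
```

Run:
```python
from h import *
s=arm.read_state();print(s["clock"],s["position"],s["contact_force"])
a=arm.get_image("top")[110:270,130:340];b=arm.get_image("side")[170:330,90:370]
r=lambda i:cv2.resize(i,None,fx=390/i.shape[1],fy=390/i.shape[1],interpolation=cv2.INTER_CUBIC)
A,B=r(a),r(b);o=np.zeros((max(len(A),len(B)),790,3),np.uint8);o[:len(A),:390]=A;o[:len(B),400:]=B
cv2.imwrite("pics/m6.png",o)
```

```text
8.1 [502.01832398 116.40035975  28.79014167] [-4.12554004  1.23166904  2.55108929]
```

View pics/m6.png

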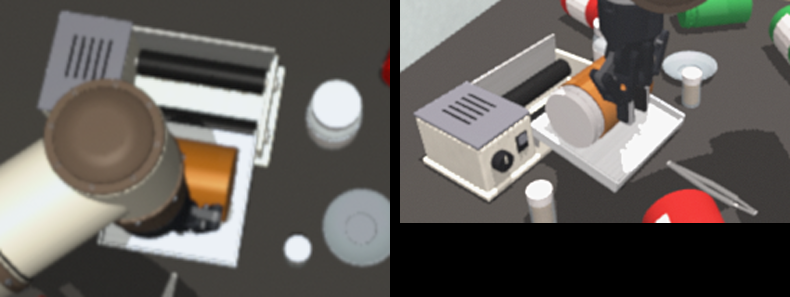

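The jar is mid-ramp and square in the lane: top-view amber at (210,180), with the fingers right behind it and nothing disturbed.

drive_tool --pt "0.4 -4 0 -1 0" --pt "0.4 -8 0 -1.7 0" --pt "0.4 -12 0 -2.6 0" --pt "0.4 -16 0 -3.4 0" --pt "0.4 -20 0 -4.3 0" --pt "0.4 -24 0 -5.1 0" --pt "0.4 -28 0 -6 0" --pt "0.4 -32 0 -6.8 0" --pt "0.4 -36 0 -7.7 0" --pt "0.4 -40 0 -8.5 0" --pt "0.4 -44 0 -9.4 0" --pt "0.4 -48 0 -10.2 0"

```text
clock: 9.4
position: [548.7, 105.4, 39.0]
ee_rot: [0.116, 0.993, -0.0, -0.0]
contact_force: [-3.9, 1.1, 3.0]
gripper_width: 26.0
grasp_force: 2.3
```

drive_tool --pt "0.4 -3 0 -0.6 0" --pt "0.4 -6 0 -1.2 0" --pt "0.4 -9 0 -1.8 0" --pt "0.4 -12 0 -2.5 0" --pt "0.4 -15 0 -3 0"

```text
clock: 9.9
position: [563.9, 101.9, 42.0]
ee_rot: [0.116, 0.993, 0.0, 0.001]
contact_force: [-1.4, 0.7, 1.5]
gripper_width: 25.9
grasp_force: 0.9
```

drive_tool --pt "0.4 -2 0 -0.2 0" --pt "0.4 -4 0 -0.3 0" --pt "0.4 -6 0 -0.3 0" --pt "0.4 -8 0 -0.3 0"

```text
clock: 10.3
position: [571.6, 100.4, 42.3]
ee_rot: [0.116, 0.993, 0.0, 0.001]
contact_force: [-0.5, -0.5, -0.7]
gripper_width: 25.6
grasp_force: 0.3
```

drive_tool --pt "0.4 -3 0 0 0" --pt "0.4 -6 0 0 0" --pt "0.4 -9 0 0 0" --pt "0.4 -12 0 0 0" --pt "0.4 -15 0 0 0"

```text
clock: 10.8
position: [585.8, 96.7, 42.2]
ee_rot: [0.116, 0.993, 0.0, 0.0]
contact_force: [0.7, -0.7, 0.1]
gripper_width: 25.6
grasp_force: 0.0
```

Run:
```python
from h import *
s=arm.read_state();print(s["clock"],s["position"],s["contact_force"])
a=arm.get_image("top")[110:270,130:340];b=arm.get_image("side")[170:330,90:370]
r=lambda i:cv2.resize(i,None,fx=390/i.shape[1],fy=390/i.shape[1],interpolation=cv2.INTER_CUBIC)
A,B=r(a),r(b);o=np.zeros((max(len(A),len(B)),790,3),np.uint8);o[:len(A),:390]=A;o[:len(B),400:]=B
cv2.imwrite("pics/m7.png",o)
l=np.array([.22,.975,0]);c=np.array([655,78,82.])
print("settled lid centre expected",(proj("side",c+64*l)-[90,170])*390/280+[400,0])
```

```text
10.8 [585.7870947   96.67434589  42.20528139] [ 0.71403063 -0.74631983  0.11526522]
settled lid centre expected [[509.64453911  91.07329511]]
```

View pics/m7.png

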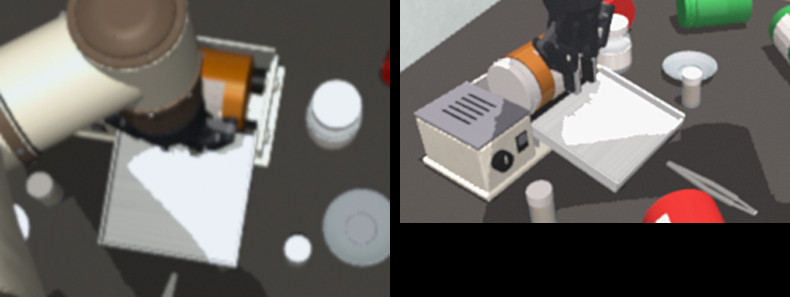

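The jar is in the cradle: lid centre at about (512,90) against (510,91) expected, and the hand is touching nothing. Retreating back, then up.

drive_tool --pt "0.4 10 0 0 0" --pt "0.4 30 0 0 0" --pt "0.4 60 0 -10 0" --pt "0.4 90 0 -50 0" --pt "0.4 100 0 -90 0" --pt "0.4 110 0 -130 0" --pt "0.4 110 0 -150 0" --pt "0.4 110 0 -150 0" --pt "0.4 110 0 -150 0"

```text
clock: 11.8
position: [477.4, 122.0, 192.0]
ee_rot: [0.116, 0.993, 0.0, -0.0]
contact_force: [-0.9, -1.0, -0.7]
gripper_width: 25.9
grasp_force: 0.0
```

Run:
```python
from h import *
s=arm.read_state();print(s["clock"],s["position"],s["contact_force"])
im=arm.get_image("top");m=cv2.inRange(cv2.cvtColor(im,cv2.COLOR_BGR2HSV),(8,120,60),(22,255,255))
m[:120]=0
n,l_,st,c=cv2.connectedComponentsWithStats(m);i=1+st[1:,4].argmax();print(st[i],c[i],cast("top",c[i],115))
old=cv2.imread("pics/top0.png")
side=arm.get_image("side");d=cv2.absdiff(side,cv2.imread("pics/side0.png")).max(2)
for n,(u,v) in dict(vialA=(192,315),lid=(196,364),forceps=(315,305),spare=(242,195)).items():print(n,np.mean(d[v-8:v+8,u-8:u+8]))
l=np.array([.22,.975,0]);k=np.array([655,78,82.]);print("expected body centre",proj("top",k-10*l+[0,0,30]))
```

```text
11.8 [477.36559887 122.00159751 192.03855131] [-0.89787936 -0.96767604 -0.72273443]
[ 210  132   56   48 1384] [238.10115607 150.98699422] [648.87295391  66.48160641 115.        ]
vialA 13.703125
lid 0.0
forceps 33.71484375
spare 12.6171875
expected body centre [[237.25117947 149.70821577]]
```

```bash
python3 -c "
from bench import arm
print(arm.job_done())"
```

```text
the job is handed in; nothing more can be done
None
```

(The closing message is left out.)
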